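# Cull the spoilt patchwork templates

## Task

Six knobbed wooden patchwork templates lie on the pressing mat; four are true squares, one has lost a corner and one was cut too short. Take the two spoilt ones off the mat and set them down in the scrap tray without dropping them, each lying flat on the tray's floor with its knob up. Leave the four good squares where they lie and do not disturb the iron, the spools or the clapper.

Things in the scene. Friction and masses are not known exactly. Their poses are not given: they have to be found in the camera images.
- square_a: Flat pale wooden template, plate 8 mm thick; upright steel knob, 18 mm diameter, on the axis above the origin, its top 40 mm above the underside; 35 to 70 g. Origin at the plate's underside, below the knob, z up. A good one: a full square, 70 x 70 mm.
- square_b: Flat pale wooden template, plate 8 mm thick; upright steel knob, 18 mm diameter, on the axis above the origin, its top 40 mm above the underside; 35 to 70 g. Origin at the plate's underside, below the knob, z up. A good one: a full square, 70 x 70 mm.
- square_c: Flat pale wooden template, plate 8 mm thick; upright steel knob, 18 mm diameter, on the axis above the origin, its top 40 mm above the underside; 35 to 70 g. Origin at the plate's underside, below the knob, z up. A good one: a full square, 70 x 70 mm.
- square_d: Flat pale wooden template, plate 8 mm thick; upright steel knob, 18 mm diameter, on the axis above the origin, its top 40 mm above the underside; 35 to 70 g. Origin at the plate's underside, below the knob, z up. A good one: a full square, 70 x 70 mm.
- chipped: Flat pale wooden template, plate 8 mm thick; upright steel knob, 18 mm diameter, on the axis above the origin, its top 40 mm above the underside; 35 to 70 g. Origin at the plate's underside, below the knob, z up. Spoilt: a 70 x 70 mm square with its +x +y corner broken off on a slant, 32 mm gone from each edge. Knob at the centre of the former full square.
- short: Flat pale wooden template, plate 8 mm thick; upright steel knob, 18 mm diameter, on the axis above the origin, its top 40 mm above the underside; 35 to 70 g. Origin at the plate's underside, below the knob, z up. Spoilt: cut too short, a rectangle 70 mm along x by 46 mm along y.
- mat: Grey felt pressing mat, 260 mm (x) x 380 mm (y) x 10 mm thick, fixed to the table, on which the six templates lie in two loose rows of three, at any yaw, their knobs at least 90 mm apart; which template lies in which place varies. Origin at the centre of its underside.
- tray: Dark wooden scrap tray, open above, fixed to the table, 280 mm (x) x 180 mm (y) outside, 30 mm high, walls and floor 6 mm thick: inside 268 x 168 mm, empty. Origin at the centre of its underside on the table, so the inner floor is 6 mm above the origin.
- iron: Cold blue-and-black clothes iron, 255 x 116 x 147 mm, flat on its black rubber rest left of the mat. Leave alone. Origin at the centre of its soleplate.
- spool_a: Thread spool standing on end beyond the mat, 34 mm diameter, 60 mm high, 40 g. Leave alone. Origin at the centre of its foot.
- spool_b: Thread spool standing on end beyond the mat, 34 mm diameter, 60 mm high, 40 g. Leave alone. Origin at the centre of its foot.
- clapper: Wooden tailor's clapper, a bar 60 x 250 x 40 mm, lying beyond the mat. Leave alone. Origin at the centre of its underside.
Things that resemble listed ones, but are neither listed nor needed, are in the scene too. Leave any black or pink look-alike of the chipped alone.

How it is judged (in metres and radians):
At the end, for the whole second after the job is handed in: Both spoilt templates at rest in the tray: origin within 130 mm (x) and 80 mm (y) of the tray's centre in its frame, under 12 mm above its underside, knob within 0.1 rad of straight up. The four squares at rest, level within 0.1 rad, under 15 mm from where they started (x of chipped in the frame of tray between -0.13 and 0.13 m and y of chipped in the frame of tray between -0.08 and 0.08 m and z of each of chipped, short in the frame of tray below 0.012 m and angle between each of chipped, short, square_a, square_b, square_c, square_d's own z axis and vertical below 0.1 rad and linear speed of each of chipped, short, square_a, square_b, square_c, square_d below 0.02 m/s and x of short in the frame of tray between -0.13 and 0.13 m and y of short in the frame of tray between -0.08 and 0.08 m and distance of each of square_a, square_b, square_c, square_d from where it was at the start of the episode below 0.015 m); the robot touches nothing.
It fails at once if the chipped template is let go (no finger touching it) with its underside more than 50 mm above the table (height (world z) of chipped above 0.05 m and contact force between the fingers and chipped below 0.05 N).
It fails at once if the short template is let go (no finger touching it) with its underside more than 50 mm above the table (height (world z) of short above 0.05 m and contact force between the fingers and short below 0.05 N).
It fails at once if the iron, a spool or the clapper is moved more than 20 mm (distance of any of iron, spool_a, spool_b, clapper from where it was at the start of the episode above 0.02 m).
It also fails if it takes over 59 s, if anything falls off the work surface, if the arm or the gripper's body presses on something with over 40 N, if the wrist force passes 120 N, or if a joint passes its speed limit or range.

## Robot

A 7-joint arm with a two-finger parallel gripper is mounted at the origin on the work surface. World frame = base frame: x ahead of the robot, y to its left, z up, the work surface at z = 0. Lengths are in m, angles in degrees, forces in N, time in s.
With the tool pointing down it reaches from about 0.425 to 0.875 m from the base axis. Payload 4.7 kg.
Tool frame: the origin (TCP) lies on the centre line of the jaws, within the pads' length; the fingertips stand 19 mm ahead of it and the grasp point (between the pads) is the TCP; z points along the fingers, y is the line along which they close (so a half turn about z gives the same grasp; the last joint's range is limited). The gripper opens to 87 mm and grips with 3 to 60 N. Pads are 19 mm wide; open, the fingers measure 117 mm over their backs; the gripper's body (75 mm by 190 mm) begins 51 mm behind the grasp point.
Start: joints at [70.651, 18.392, -4.016, 83.108, 1.295, 78.541, -3.26], TCP at [0.224, -0.61, 0.242] pointing down, gripper open.
Joint ranges: [-163.93, 163.93], [-17.29, 119.83], [-79.2, 71.16], [3.27, 140.29], [-89.18, 269.18], [5.43, 117.66], [-154.24, 154.24]. Speed limits (degrees/s): [147.25, 147.25, 180, 180, 180, 180, 180].

## Interface

Orientations are given as a 3x3 rotation matrix whose columns are the frame's x, y, z axes.
In Python, from bench import arm gives the robot as it stands.
- The arm moves only by the tool play_rows, never from a script. Its argument "rows" is a list of rows, each an object with "offset": the shift along the world's x, y, z in mm, a list of three; "twist": the turn, a rotation vector about the world's x, y, z in degrees, a list of three; "gripper": the closure, from -1 (fully open) to 1 (shut). A call has 1 to 5 rows; each row shifts and turns the commanded pose from where the row before left it; what a row does not reach is not made up. A row lasts 1/10 s, in which the tool goes at most 50 mm and 8.59 degrees, less where a joint would pass 70% of its speed; a pose out of reach is approached as far as the arm can. A call is refused whole if a number of a shift passes 50 or a number of a turn 8.59, either way. A call with a gripper value outside its range is refused whole. The fingers move at their own pace and stop on an object; "grip_force" is the grip in N (left out, the last holds). Time passes only in rows, so rows that do not move let the fingers close. It gives the time, the measured TCP pose, the force, the opening and the grip force at its end, in the units of the state.
- arm.sense(): the state, without advancing time (a new reading comes with each control period).
- arm.read_camera(name): name is "scene" or "top" or "wrist"; returns the picture (480x640x3 uint8, red, green, blue); there is no depth.
- arm.camera_params(name): a dict with "intrinsics" (3x3 intrinsics, pixels), "distortion" ([k1, k2, p1, p2, k3] as OpenCV has them; the pictures are not rectified), "R" (3x3) and "t" (3): a world point X has camera coordinates R X + t. Camera axes: x right, y down, z forward; pixel columns grow to the right and rows downward; lengths in m; the calibration is good to about 2 mm. A picture is of the moment at which its call begins: read the wrist's pose just before it. camera_params takes no time and is no camera call; for the wrist camera it gives the pose at the moment of the call.
- arm.hand_in(): hands the job in; it is judged then, once.
The state is a dict: "t": time; "joint_pos": joint angles; "dq": joint speeds; "joint_torque": joint torques, N m; "tool_pos": TCP position; "orientation": TCP orientation; "wrist_force": force on the tool from outside, world axes, zero at the start; "torque": the same for the moment, N m; "opening": finger opening in m; "gripper_force": force on a finger pad.
Only numpy, scipy, OpenCV 4.12 (cv2) and the standard library are available. Lean on these libraries where they do the work, as an engineer would, in place of code of your own. Each camera call takes 0.05 s, during which the arm holds its last target. There are 200 camera calls.

## Working session

There is one attempt and no reset: what is moved stays moved. The work goes in short steps, Python scripts to look and compute and a tool call to move; the robot and the scene stay as the last step left them, time stands still between calls to the robot, and variables do not carry over. Pictures are saved under pics/ and viewed, at most 10 in all, crops included, and the job is handed in when it is done.

Besides the shell and the picture viewer there is one more tool, called after "Request:" as name(argument=value, ...), one argument or row to a line, values as JSON. play_rows: Moves the arm, as the interface text tells. Its arguments: {"type":"object","properties":{"rows":{"type":"array"},"grip_force":{"type":"number"}},"required":["rows"]}

```bash
mkdir -p pics; python3 - <<'E'
from bench import arm
import cv2
s=arm.sense(); print(s['t'],s['tool_pos'],s['orientation'],s['opening'])
for n in('scene','top'):
    im=arm.read_camera(n); cv2.imwrite(f'pics/{n}0.png',im[:,:,::-1]); p=arm.camera_params(n); print(n,p)
E
```

```text
0.0 [ 0.22375459 -0.60972369  0.24046974] [[ 9.38743813e-01  3.44614974e-01 -7.57823448e-04]
 [ 3.44615789e-01 -9.38742207e-01  1.73973613e-03]
 [-1.11861735e-04 -1.89432445e-03 -9.99998200e-01]] 0.0868095974031817
scene {'intrinsics': array([[484.70316475,   0.        , 325.7178734 ],
       [  0.        , 484.70316475, 240.05482017],
       [  0.        ,   0.        ,   1.        ]]), 'distortion': array([0.01981453, 0.        , 0.        , 0.        , 0.        ]), 'R': array([[-0.12170554,  0.99256549,  0.00123017],
       [ 0.64653982,  0.08021712, -0.75865109],
       [-0.75310957, -0.09153668, -0.65149598]]), 't': array([-0.02662064, -0.30761864,  1.50838347])}
top {'intrinsics': array([[494.37245767,   0.        , 318.74383345],
       [  0.        , 494.37245767, 234.39197515],
       [  0.        ,   0.        ,   1.        ]]), 'distortion': array([-0.08508499,  0.        ,  0.        ,  0.        ,  0.        ]), 'R': array([[ 3.15686266e-03, -9.99803228e-01, -1.95841882e-02],
       [-9.85694728e-01,  1.89061306e-04, -1.68540404e-01],
       [ 1.68510942e-01,  1.98360900e-02, -9.85500173e-01]]), 't': array([0.10448766, 0.57318185, 1.00269906])}
```

View pics/top0.png

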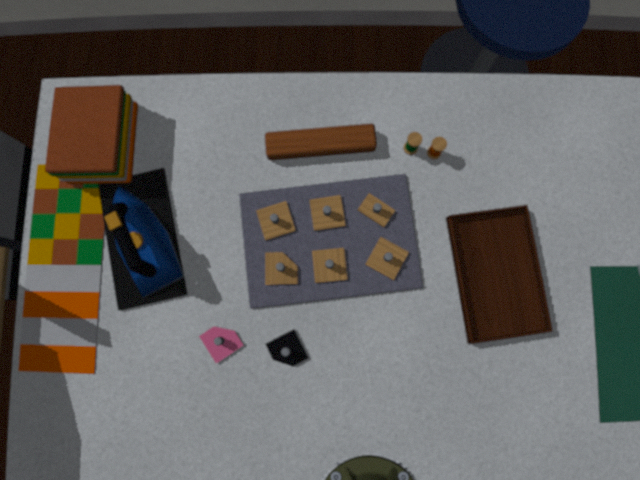

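View pics/scene0.png

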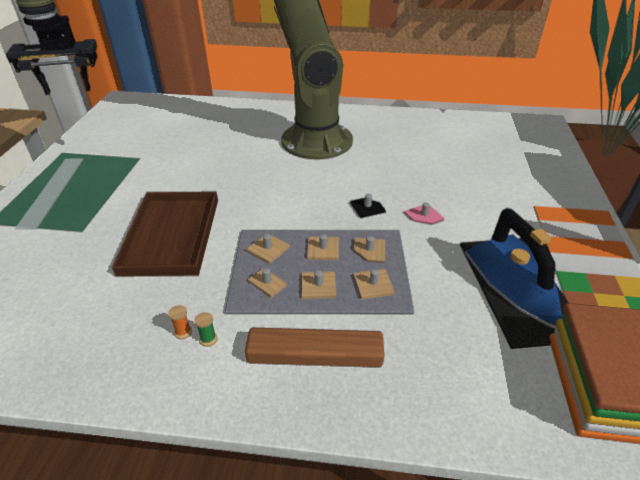

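Top view: the mat spans about (242–422, 177–305). Anything that could be taken for the chipped or short template:
- Pale templates at (276,221), (327,213), (377,210), (281,268), (330,265) and (388,258).
- Pink look-alike at (221,343) and black look-alike at (287,348), both to be left alone.

The short one looks like (377,210), and the chipped one (281,268), with its upper-right corner gone. The tray is at about (500,275). I'll check both in a close crop and measure them.

```bash
cat > h.py <<'E'
import numpy as np, cv2
from bench import arm
def ray(p,uv):
    q=cv2.undistortPoints(np.array([[uv]],float),p['intrinsics'],p['distortion'])[0,0]
    R=p['R']; return -R.T@p['t'], R.T@np.array([q[0],q[1],1.])
def plane(p,uv,z):
    o,d=ray(p,uv); return o+d*(z-o[2])/d[2]
def tri(p1,a,p2,b):
    o1,d1=ray(p1,a);o2,d2=ray(p2,b)
    s=np.linalg.lstsq(np.c_[d1,-d2],o2-o1,rcond=None)[0]
    x,y=o1+d1*s[0],o2+d2*s[1]; return (x+y)/2,np.linalg.norm(x-y)
def proj(p,X):
    return cv2.projectPoints(np.array([X],float),cv2.Rodrigues(p['R'])[0],p['t'],p['intrinsics'],p['distortion'])[0][0,0]
E
python3 - <<'E'
from h import *
out=[]
for n,(x0,x1,y0,y1) in dict(top=(235,430,170,312),scene=(220,420,225,320)).items():
    im=cv2.imread(f'pics/{n}0.png'); p=arm.camera_params(n)
    hsv=cv2.cvtColor(im,cv2.COLOR_BGR2HSV)
    m=((hsv[...,0]<25)&(hsv[...,1]>70)&(hsv[...,2]>70)).astype(np.uint8)
    k=np.zeros_like(m);k[y0:y1,x0:x1]=m[y0:y1,x0:x1]
    cs,_=cv2.findContours(k,cv2.RETR_EXTERNAL,cv2.CHAIN_APPROX_NONE)
    for c in cs:
        if cv2.contourArea(c)<150: continue
        h=cv2.convexHull(c)
        W=np.array([plane(p,q,0.018)[:2] for q in h[:,0].astype(float)])*1000
        r=cv2.minAreaRect(W.astype(np.float32))
        print(n,cv2.boundingRect(c),'rect',np.round(r[0]),np.round(r[1]),round(r[2]),'hull area',round(cv2.contourArea(W.astype(np.float32))))
    crop=im[y0:y1,x0:x1]
    out.append(cv2.resize(crop,None,fx=3.5,fy=3.5,interpolation=cv2.INTER_CUBIC)[:,:700])
cv2.imwrite('pics/crop0.png',cv2.resize(out[0],(683,497))); cv2.imwrite('pics/crop1.png',out[1])
print(out[0].shape)
p=arm.camera_params('top')
for uv in [(448,215),(527,207),(551,331),(470,343)]: print('tray rim',np.round(plane(p,uv,.03),3))
E
```

```text
top (265, 252, 33, 33) rect [505. 188.] [70. 70.] 1 hull area 4368
top (312, 248, 36, 35) rect [511.  83.] [72. 71.] 6 hull area 4992
top (366, 237, 42, 43) rect [527. -42.] [71. 70.] 61 hull area 4934
top (257, 201, 39, 39) rect [611. 202.] [71. 71.] 18 hull area 4991
top (310, 195, 36, 36) rect [628.  88.] [72. 71.] 9 hull area 4994
top (358, 194, 37, 33) rect [634. -20.] [71. 47.] 56 hull area 3247
scene (302, 272, 34, 27) rect [629.  89.] [76. 69.] 9 hull area 5095
scene (354, 269, 40, 30) rect [612. 202.] [77. 72.] 18 hull area 5359
scene (248, 269, 39, 28) rect [635. -20.] [76. 49.] 56 hull area 3587
scene (354, 238, 31, 24) rect [506. 187.] [77. 69.] 2 hull area 4647
scene (307, 237, 32, 23) rect [514.  83.] [75. 71.] 7 hull area 5224
scene (246, 236, 44, 28) rect [528. -42.] [76. 74.] 61 hull area 5359
(497, 682, 3)
tray rim [ 0.619 -0.177  0.03 ]
tray rim [ 0.638 -0.354  0.03 ]
tray rim [ 0.368 -0.389  0.03 ]
tray rim [ 0.345 -0.213  0.03 ]
```

View pics/crop0.png

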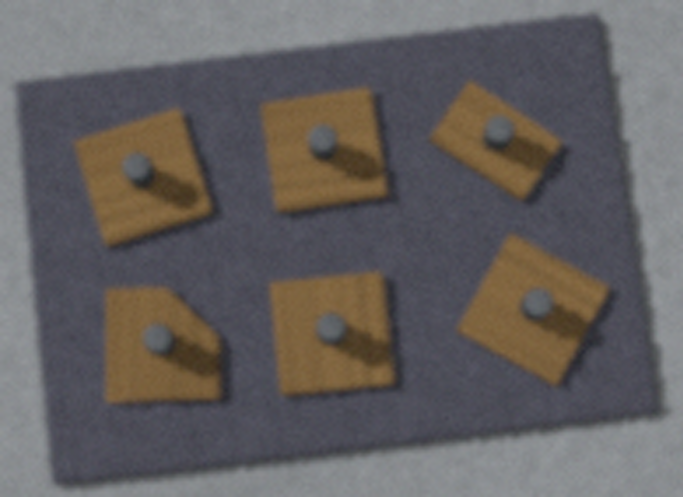

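View pics/crop1.png

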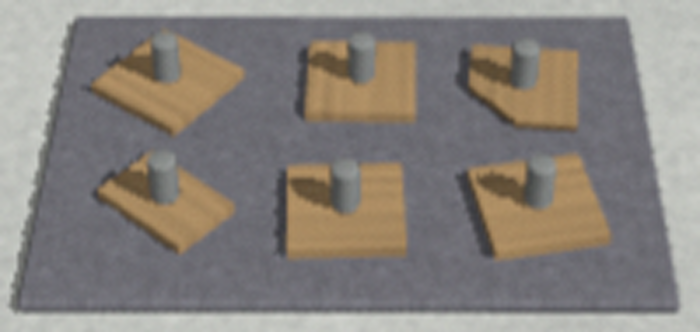

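The crops settle it:
- **Chipped:** the template at top (281,268), with its upper-right corner slanted off. The scene view at (370,250) shows the same.
- **Short:** the template at top (377,210), measuring 71 x 47 mm.
- **The rest:** the other four measure about 71 x 71 mm with full hull area, so they are the good squares.

Next I'll triangulate the knob tops, plate corners and tray.

```bash
python3 - <<'E'
from h import *
T=arm.camera_params('top');S=arm.camera_params('scene')
pr=lambda n,a,b:print(n,*[np.round(v*1000,1) for v in tri(T,a,S,b)])
c=lambda x,y:(235+x/3.5,170+y/3.5)
s=lambda x,y:(220+x/3.5,225+y/3.5)
pr('short knob top',c(498,131),s(162,157))
pr('chip knob top',c(158,339),s(525,47))
pr('short corner left',c(431,143),s(233,208))  # +y corner: check
pr('short corner right',c(564,149),s(97,191))
pr('chip corner nearbase-left',c(105,402),s(577,50))
pr('chip corner far-left',c(106,290),s(577,125))
for a,b in [((448,215),(204,273)),((527,207),(116,273)),((551,331),(148,193)),((470,343),(217,193))]: pr('rim',a,b)
# automatic knob-top centres: grey blobs inside the hulls in top view
pr('iron rest corner',(186,294),(462,245))
E
python3 - <<'E'
import cv2,numpy as np
im=np.hstack([cv2.resize(cv2.imread('pics/top0.png')[195:355,435:565],None,fx=3,fy=3,interpolation=2),
 cv2.resize(cv2.imread('pics/scene0.png')[180:285,105:225],(400,480)[0:2],interpolation=2)[:480]])
print(im.shape); cv2.imwrite('pics/tray0.png',im)
E
```

```text
short knob top [631.7 -19.9  49.6] 0.6
chip knob top [503.6 187.3  48.3] 1.2
short corner left [632.3  19.9  12.2] 2.5
short corner right [628.3 -64.6  12.3] 2.1
chip corner nearbase-left [467.6 222.1  18.8] 0.3
chip corner far-left [537.7 223.8  16.1] 1.5
rim [ 620.6 -171.4   13.3] 18.6
rim [ 640.5 -356.8   10.1] 9.8
rim [ 367.5 -389.7   26.3] 2.0
rim [ 344.3 -214.1   25.4] 0.9
iron rest corner [447.6 400.5   2.9] 3.0
(480, 790, 3)
```

View pics/tray0.png

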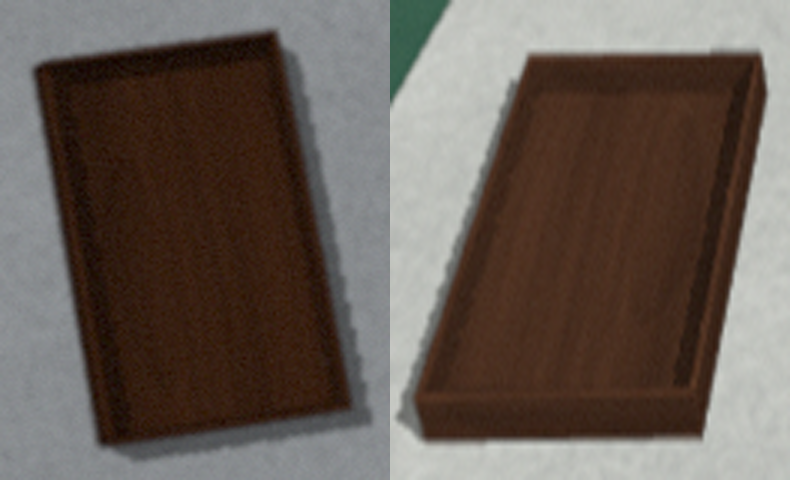

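The knob tops sit at z ≈ 49 mm: short at (632,-20), chipped at (504,187). Plate tops are at about 16–18 mm on chipped, and the text's heights agree. The tray centre is about (492,-283), with its long axis along (0.99,0.13). I'll move over the short template first.

Request:
play_rows(
  rows=[
    {"offset":[26,38,-4],"twist":[0,0,0],"gripper":-0.3},
    {"offset":[26,38,-4],"twist":[0,0,0],"gripper":-0.3},
    {"offset":[26,38,-4],"twist":[0,0,0],"gripper":-0.3},
    {"offset":[26,38,-4],"twist":[0,0,0],"gripper":-0.3},
    {"offset":[26,38,-4],"twist":[0,0,0],"gripper":-0.3},
  ],
  grip_force=20,
)

```text
t: 0.6
tool_pos: [0.3546, -0.4184, 0.2211]
orientation: [[0.939, 0.344, -0.0], [0.344, -0.939, 0.0], [-0.0, -0.0, -1.0]]
wrist_force: [0.0, 0.1, -0.5]
opening: 0.0593
gripper_force: 0.0
```

Request:
play_rows(
  rows=[
    {"offset":[26,38,-4],"twist":[0,0,0],"gripper":-0.3},
    {"offset":[26,38,-4],"twist":[0,0,0],"gripper":-0.3},
    {"offset":[26,38,-4],"twist":[0,0,0],"gripper":-0.3},
    {"offset":[26,38,-4],"twist":[0,0,0],"gripper":-0.3},
    {"offset":[26,38,-4],"twist":[0,0,0],"gripper":-0.3},
  ],
)

```text
t: 1.1
tool_pos: [0.4844, -0.2285, 0.2012]
orientation: [[0.939, 0.344, -0.0], [0.344, -0.939, -0.0], [-0.0, 0.0, -1.0]]
wrist_force: [0.7, -1.0, -0.2]
opening: 0.0567
gripper_force: 0.0
```

Request:
play_rows(
  rows=[
    {"offset":[27,38,-10],"twist":[0,0,0],"gripper":-0.3},
    {"offset":[27,38,-10],"twist":[0,0,0],"gripper":-0.3},
    {"offset":[27,38,-10],"twist":[0,0,0],"gripper":-0.3},
    {"offset":[27,38,-10],"twist":[0,0,0],"gripper":-0.3},
    {"offset":[27,38,-10],"twist":[0,0,0],"gripper":-0.3},
  ],
)

```text
t: 1.6
tool_pos: [0.6196, -0.0388, 0.1508]
orientation: [[0.939, 0.344, -0.001], [0.344, -0.939, -0.0], [-0.001, 0.0, -1.0]]
wrist_force: [0.9, -1.1, 0.5]
opening: 0.0568
gripper_force: 0.0
```

Request:
play_rows(
  rows=[
    {"offset":[12,18,-10],"twist":[0,0,0],"gripper":-0.3},
    {"offset":[0,0,0],"twist":[0,0,0],"gripper":-0.3},
    {"offset":[0,0,0],"twist":[0,0,0],"gripper":-0.3},
  ],
)

```text
t: 1.9
tool_pos: [0.6304, -0.0223, 0.1407]
orientation: [[0.938, 0.345, -0.002], [0.345, -0.938, -0.0], [-0.002, -0.0, -1.0]]
wrist_force: [-0.2, -0.1, 0.0]
opening: 0.0566
gripper_force: 0.0
```

```bash
python3 - <<'E'
from h import *
p=arm.camera_params('wrist');s=arm.sense();im=arm.read_camera('wrist')
cv2.imwrite('pics/w1.png',im[:,:,::-1]); print(s['tool_pos'],proj(p,[.632,-.020,.049]),-p['R'].T@p['t'])
E
```

```text
[ 0.63037091 -0.0223099   0.14073943] [317.10443291 250.16192296] [0.70548174 0.00436404 0.28307091]
```

View pics/w1.png

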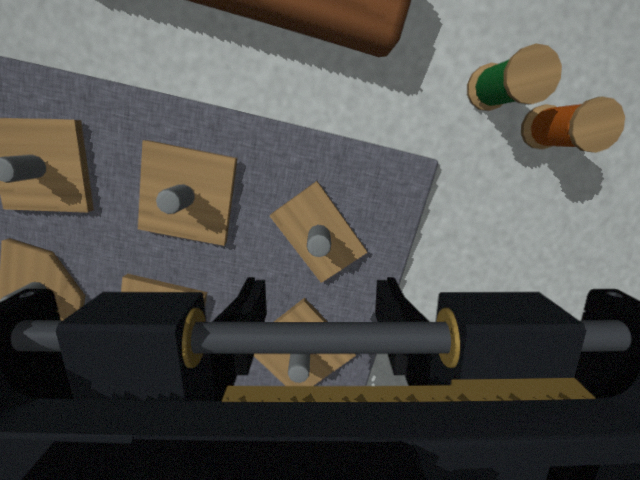

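The wrist view shows the short template between the jaws. Its knob top is at about (318,247), against a predicted (317,250), so the position holds to about 1 mm. The clapper and spools are well clear. I'll descend and grip.

Request:
play_rows(
  rows=[
    {"offset":[2,2,-30],"twist":[0,0,0],"gripper":-0.3},
    {"offset":[0,0,-30],"twist":[0,0,0],"gripper":-0.3},
    {"offset":[0,0,-20],"twist":[0,0,0],"gripper":-0.3},
    {"offset":[0,0,-15],"twist":[0,0,0],"gripper":-0.3},
    {"offset":[0,0,-5],"twist":[0,0,0],"gripper":-0.3},
  ],
)

```text
t: 2.45
tool_pos: [0.6319, -0.0221, 0.0404]
orientation: [[0.94, 0.342, -0.002], [0.342, -0.94, -0.001], [-0.002, 0.0, -1.0]]
wrist_force: [0.5, -0.2, 0.4]
opening: 0.0568
gripper_force: 0.0
```

Request:
play_rows(
  rows=[
    {"offset":[0,0,0],"twist":[0,0,0],"gripper":0.2},
    {"offset":[0,0,0],"twist":[0,0,0],"gripper":0.6},
    {"offset":[0,0,0],"twist":[0,0,0],"gripper":1},
    {"offset":[0,0,0],"twist":[0,0,0],"gripper":1},
    {"offset":[0,0,0],"twist":[0,0,0],"gripper":1},
  ],
)

```text
t: 2.95
tool_pos: [0.6334, -0.0202, 0.0422]
orientation: [[0.939, 0.345, 0.001], [0.345, -0.939, -0.0], [0.001, 0.001, -1.0]]
wrist_force: [0.4, -0.2, -0.7]
opening: 0.0249
gripper_force: 0.0
```

Request:
play_rows(
  rows=[
    {"offset":[0,0,0],"twist":[0,0,0],"gripper":1},
    {"offset":[0,0,0],"twist":[0,0,0],"gripper":1},
    {"offset":[0,0,0],"twist":[0,0,0],"gripper":1},
    {"offset":[0,0,0],"twist":[0,0,0],"gripper":1},
  ],
  grip_force=25,
)

```text
t: 3.35
tool_pos: [0.6331, -0.0202, 0.0419]
orientation: [[0.939, 0.345, 0.0], [0.345, -0.939, -0.0], [0.0, 0.0, -1.0]]
wrist_force: [-0.1, 0.4, 3.5]
opening: 0.0172
gripper_force: 25.0
```

Request:
play_rows(
  rows=[
    {"offset":[0,0,10],"twist":[0,0,0],"gripper":1},
    {"offset":[0,0,20],"twist":[0,0,0],"gripper":1},
    {"offset":[0,0,25],"twist":[0,0,0],"gripper":1},
    {"offset":[0,0,25],"twist":[0,0,0],"gripper":1},
  ],
)

```text
t: 3.75
tool_pos: [0.6326, -0.0202, 0.1225]
orientation: [[0.939, 0.345, -0.001], [0.345, -0.939, 0.0], [-0.001, -0.0, -1.0]]
wrist_force: [-0.0, -0.0, -0.5]
opening: 0.0174
gripper_force: 25.0
```

Request:
play_rows(
  rows=[
    {"offset":[-10,-30,0],"twist":[0,0,0],"gripper":1},
    {"offset":[-13,-44,0],"twist":[0,0,0],"gripper":1},
    {"offset":[-13,-44,0],"twist":[0,0,0],"gripper":1},
    {"offset":[-13,-44,0],"twist":[0,0,0],"gripper":1},
    {"offset":[-13,-44,0],"twist":[0,0,0],"gripper":1},
  ],
)

```text
t: 4.25
tool_pos: [0.5702, -0.2278, 0.1221]
orientation: [[0.939, 0.345, 0.0], [0.345, -0.939, -0.0], [0.0, 0.0, -1.0]]
wrist_force: [0.6, -0.6, -0.6]
opening: 0.0173
gripper_force: 25.0
```

Request:
play_rows(
  rows=[
    {"offset":[-9,-30,0],"twist":[0,0,0],"gripper":1},
    {"offset":[-5,-19,0],"twist":[0,0,0],"gripper":1},
    {"offset":[0,0,0],"twist":[0,0,0],"gripper":1},
    {"offset":[0,0,0],"twist":[0,0,0],"gripper":1},
  ],
)

```text
t: 4.65
tool_pos: [0.5571, -0.2745, 0.1217]
orientation: [[0.939, 0.344, 0.0], [0.344, -0.939, 0.001], [0.001, -0.001, -1.0]]
wrist_force: [2.1, 1.5, 0.2]
opening: 0.0171
gripper_force: 25.0
```

```bash
python3 - <<'E'
from h import *
p=arm.camera_params('wrist');s=arm.sense();im=arm.read_camera('wrist');np.savez('w2.npz',**p)
T=arm.read_camera('top')
w=im[:,:,::-1]; cv2.imwrite('pics/w2raw.png',w)
tc=cv2.resize(T[190:350,430:570,::-1],None,fx=3,fy=3,interpolation=2)
cv2.imwrite('pics/w2.png',np.hstack([cv2.resize(w[:],(373,480))[:, :373],tc])); print(s['tool_pos'],s['opening'])
E
```

```text
[ 0.55714195 -0.27447508  0.12173508] 0.017058348450972264
```

View pics/w2.png

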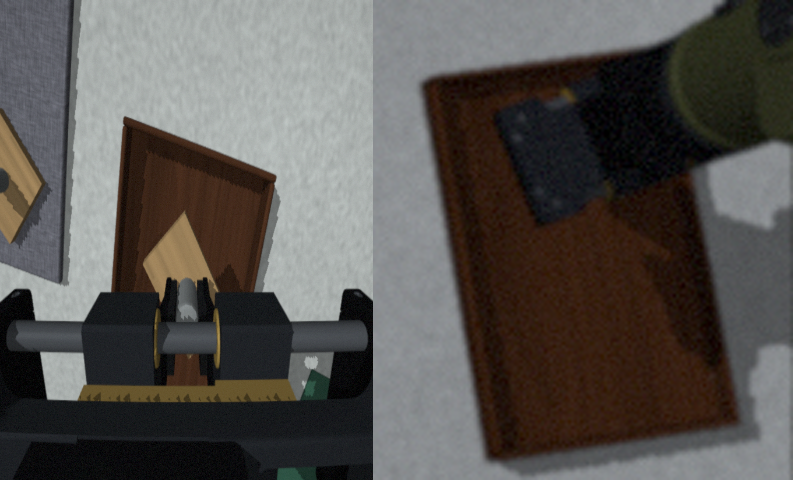

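The short template hangs level in the jaws over the tray's +x half. In the wrist part of this picture the rim corners are at (125,117) and (274,178). I'll check rim and floor height across the wrist and top views, then go down.

```bash
python3 - <<'E'
from h import *
W=dict(np.load('w2.npz'));T=arm.camera_params('top');f=640/373
for n,a,b in [('rim',(448,215),(125*f,118)),('rim',(527,207),(275*f,178)),('floor',(435+73/3,195+82/3),(131*f,137)),('floor',(435+272/3,195+53/3),(266*f,190))]:
    print(n,*[np.round(v*1000,1) for v in tri(T,a,W,b)])
E
```

```text
rim [ 620.2 -178.    25.1] 0.4
rim [ 6.444e+02 -3.659e+02  2.000e-01] 0.2
floor [ 606.5 -194.9   41. ] 12.8
floor [ 632.1 -362.3   -4.3] 2.9
```

Request:
play_rows(
  rows=[
    {"offset":[0,0,-20],"twist":[0,0,0],"gripper":1},
    {"offset":[0,0,-20],"twist":[0,0,0],"gripper":1},
    {"offset":[0,0,-18],"twist":[0,0,0],"gripper":1},
    {"offset":[0,0,-12],"twist":[0,0,0],"gripper":1},
    {"offset":[0,0,0],"twist":[0,0,0],"gripper":1},
  ],
)

```text
t: 5.25
tool_pos: [0.5562, -0.2731, 0.0498]
orientation: [[0.938, 0.347, -0.003], [0.347, -0.938, 0.002], [-0.002, -0.003, -1.0]]
wrist_force: [-0.6, -0.2, -0.4]
opening: 0.0173
gripper_force: 25.0
```

The floor pixels were too coarse to give a height, so I'll find the floor by contact, in small steps.

Request:
play_rows(
  rows=[
    {"offset":[0,0,-5],"twist":[0,0,0],"gripper":1},
    {"offset":[0,0,-3],"twist":[0,0,0],"gripper":1},
    {"offset":[0,0,-2],"twist":[0,0,0],"gripper":1},
    {"offset":[0,0,0],"twist":[0,0,0],"gripper":1},
    {"offset":[0,0,0],"twist":[0,0,0],"gripper":1},
  ],
)

```text
t: 5.75
tool_pos: [0.5571, -0.2754, 0.0419]
orientation: [[0.939, 0.344, 0.0], [0.344, -0.939, -0.0], [0.0, 0.0, -1.0]]
wrist_force: [-0.4, -0.3, -0.3]
opening: 0.0173
gripper_force: 25.0
```

Request:
play_rows(
  rows=[
    {"offset":[0,0,-2],"twist":[0,0,0],"gripper":1},
    {"offset":[0,0,0],"twist":[0,0,0],"gripper":1},
    {"offset":[0,0,0],"twist":[0,0,0],"gripper":1},
  ],
)

```text
t: 6.05
tool_pos: [0.5569, -0.2752, 0.0396]
orientation: [[0.939, 0.345, -0.0], [0.345, -0.939, -0.0], [-0.0, 0.0, -1.0]]
wrist_force: [-0.0, 0.2, -0.4]
opening: 0.0173
gripper_force: 25.0
```

Request:
play_rows(
  rows=[
    {"offset":[0,0,-1.5],"twist":[0,0,0],"gripper":1},
    {"offset":[0,0,0],"twist":[0,0,0],"gripper":1},
    {"offset":[0,0,0],"twist":[0,0,0],"gripper":1},
  ],
)

```text
t: 6.35
tool_pos: [0.5569, -0.2752, 0.038]
orientation: [[0.939, 0.345, -0.0], [0.345, -0.939, -0.0], [-0.0, -0.0, -1.0]]
wrist_force: [0.2, -0.7, -0.3]
opening: 0.0173
gripper_force: 25.0
```

Request:
play_rows(
  rows=[
    {"offset":[0,0,-1],"twist":[0,0,0],"gripper":1},
    {"offset":[0,0,0],"twist":[0,0,0],"gripper":1},
    {"offset":[0,0,0],"twist":[0,0,0],"gripper":1},
  ],
)

```text
t: 6.65
tool_pos: [0.557, -0.2753, 0.0379]
orientation: [[0.939, 0.345, -0.0], [0.345, -0.939, -0.0], [-0.0, 0.0, -1.0]]
wrist_force: [-2.8, 0.3, 5.1]
opening: 0.0171
gripper_force: 25.0
```

Contact: 5 N upward at z 37.9 mm, matching a 6 mm floor. I'll release and rise.

Request:
play_rows(
  rows=[
    {"offset":[0,0,0.5],"twist":[0,0,0],"gripper":0.3},
    {"offset":[0,0,0],"twist":[0,0,0],"gripper":0.1},
    {"offset":[0,0,0],"twist":[0,0,0],"gripper":0},
    {"offset":[0,0,0],"twist":[0,0,0],"gripper":0},
    {"offset":[0,0,5],"twist":[0,0,0],"gripper":0},
  ],
)

```text
t: 7.15
tool_pos: [0.5563, -0.275, 0.0419]
orientation: [[0.939, 0.345, -0.002], [0.345, -0.939, 0.001], [-0.001, -0.001, -1.0]]
wrist_force: [0.2, 0.5, 0.2]
opening: 0.0419
gripper_force: 0.0
```

Request:
play_rows(
  rows=[
    {"offset":[0,0,20],"twist":[0,0,0],"gripper":0},
    {"offset":[0,0,40],"twist":[0,0,0],"gripper":-0.3},
    {"offset":[0,0,40],"twist":[0,0,0],"gripper":-0.3},
    {"offset":[-5,40,0],"twist":[0,0,0],"gripper":-0.3},
    {"offset":[-5,46,0],"twist":[0,0,0],"gripper":-0.3},
  ],
)

```text
t: 7.65
tool_pos: [0.5478, -0.1908, 0.1447]
orientation: [[0.94, 0.34, 0.004], [0.34, -0.94, -0.002], [0.003, 0.003, -1.0]]
wrist_force: [0.7, 1.1, -0.1]
opening: 0.056
gripper_force: 0.0
```

Request:
play_rows(
  rows=[
    {"offset":[-5,46,0],"twist":[0,0,0],"gripper":-0.3},
    {"offset":[-5,46,0],"twist":[0,0,0],"gripper":-0.3},
    {"offset":[-5,46,0],"twist":[0,0,0],"gripper":-0.3},
    {"offset":[-5,46,0],"twist":[0,0,0],"gripper":-0.3},
    {"offset":[-5,46,0],"twist":[0,0,0],"gripper":-0.3},
  ],
)

```text
t: 8.15
tool_pos: [0.5216, 0.0425, 0.1432]
orientation: [[0.939, 0.344, 0.001], [0.344, -0.939, -0.001], [0.001, 0.001, -1.0]]
wrist_force: [1.3, 0.5, 0.4]
opening: 0.0565
gripper_force: 0.0
```

Request:
play_rows(
  rows=[
    {"offset":[-5,46,0],"twist":[0,0,0],"gripper":-0.3},
    {"offset":[-5,46,0],"twist":[0,0,0],"gripper":-0.3},
    {"offset":[-5,40,0],"twist":[0,0,0],"gripper":-0.3},
    {"offset":[-3,12,0],"twist":[0,0,0],"gripper":-0.3},
    {"offset":[0,0,0],"twist":[0,0,0],"gripper":-0.3},
  ],
)

```text
t: 8.65
tool_pos: [0.5032, 0.1873, 0.143]
orientation: [[0.937, 0.349, 0.0], [0.349, -0.937, 0.001], [0.001, -0.001, -1.0]]
wrist_force: [0.1, -0.7, 1.0]
opening: 0.0565
gripper_force: 0.0
```

Request:
play_rows(
  rows=[
    {"offset":[0,0,0],"twist":[0,0,0],"gripper":-0.3},
    {"offset":[0,0,0],"twist":[0,0,0],"gripper":-0.3},
  ],
)

```text
t: 8.85
tool_pos: [0.5047, 0.1823, 0.1424]
orientation: [[0.94, 0.341, -0.0], [0.341, -0.94, -0.001], [-0.001, 0.001, -1.0]]
wrist_force: [-0.0, -0.7, -0.8]
opening: 0.0567
gripper_force: 0.0
```

```bash
python3 - <<'E'
from h import *
p=arm.camera_params('wrist');s=arm.sense();im=arm.read_camera('wrist')
print(s['tool_pos'],s['joint_pos'],proj(p,[.5036,.1873,.0485]))
T=arm.read_camera('top')[190:350,430:570,::-1]
w=im[:,:,::-1].copy()
cv2.imwrite('pics/w3.png',np.hstack([w[60:400,150:500],cv2.resize(T,(298,340),interpolation=2)]))
E
```

```text
[0.50467068 0.18228747 0.14243191] [ 14.37460518  12.60927103 -41.19277453 105.16899611   9.15671741
  65.59068461 -99.98291541] [312.08118979 251.51055774]
```

View pics/w3.png

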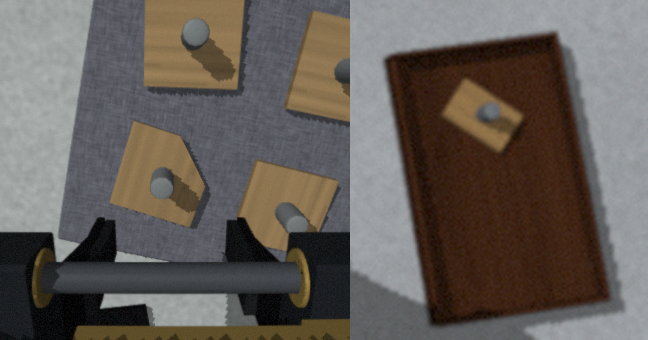

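The chipped template is between the jaws. Its knob top is at about (310,247), against a predicted (312,251), and the slanted corner is clear to see. In the top part, the short template lies flat in the tray with its knob up. I'll descend.

Request:
play_rows(
  rows=[
    {"offset":[0,2,-30],"twist":[0,0,0],"gripper":-0.3},
    {"offset":[0,0,-30],"twist":[0,0,0],"gripper":-0.3},
    {"offset":[0,0,-20],"twist":[0,0,0],"gripper":-0.3},
    {"offset":[0,0,-16],"twist":[0,0,0],"gripper":-0.3},
    {"offset":[0,0,-5],"twist":[0,0,0],"gripper":-0.3},
  ],
)

```text
t: 9.45
tool_pos: [0.5032, 0.1855, 0.0399]
orientation: [[0.939, 0.343, -0.003], [0.343, -0.939, -0.001], [-0.003, -0.0, -1.0]]
wrist_force: [0.2, -0.5, -0.3]
opening: 0.0566
gripper_force: 0.0
```

Request:
play_rows(
  rows=[
    {"offset":[0,0,0],"twist":[0,0,0],"gripper":-0.3},
    {"offset":[0,0,0],"twist":[0,0,0],"gripper":-0.3},
  ],
)

```text
t: 9.65
tool_pos: [0.5048, 0.187, 0.0425]
orientation: [[0.939, 0.344, 0.002], [0.344, -0.939, 0.0], [0.002, 0.0, -1.0]]
wrist_force: [-0.3, 0.5, -0.7]
opening: 0.0567
gripper_force: 0.0
```

Request:
play_rows(
  rows=[
    {"offset":[0,0,0],"twist":[0,0,0],"gripper":0.4},
    {"offset":[0,0,0],"twist":[0,0,0],"gripper":1},
    {"offset":[0,0,0],"twist":[0,0,0],"gripper":1},
    {"offset":[0,0,0],"twist":[0,0,0],"gripper":1},
    {"offset":[0,0,0],"twist":[0,0,0],"gripper":1},
  ],
)

```text
t: 10.15
tool_pos: [0.504, 0.1868, 0.0417]
orientation: [[0.939, 0.345, 0.0], [0.345, -0.939, -0.0], [0.0, 0.0, -1.0]]
wrist_force: [-0.2, 1.2, 0.3]
opening: 0.0244
gripper_force: 0.0
```

Request:
play_rows(
  rows=[
    {"offset":[0,0,0],"twist":[0,0,0],"gripper":1},
    {"offset":[0,0,0],"twist":[0,0,0],"gripper":1},
    {"offset":[0,0,0],"twist":[0,0,0],"gripper":1},
  ],
)

```text
t: 10.45
tool_pos: [0.504, 0.1868, 0.0416]
orientation: [[0.939, 0.345, -0.0], [0.345, -0.939, -0.0], [-0.0, 0.0, -1.0]]
wrist_force: [-0.5, 0.4, 1.0]
opening: 0.0168
gripper_force: 25.0
```

Request:
play_rows(
  rows=[
    {"offset":[0,0,10],"twist":[0,0,0],"gripper":1},
    {"offset":[0,0,20],"twist":[0,0,0],"gripper":1},
    {"offset":[0,0,25],"twist":[0,0,0],"gripper":1},
    {"offset":[0,0,25],"twist":[0,0,0],"gripper":1},
    {"offset":[0,-20,0],"twist":[0,0,0],"gripper":1},
  ],
)

```text
t: 10.95
tool_pos: [0.506, 0.1709, 0.1261]
orientation: [[0.937, 0.349, 0.007], [0.349, -0.937, 0.004], [0.008, -0.001, -1.0]]
wrist_force: [0.0, -0.1, -0.3]
opening: 0.0174
gripper_force: 25.0
```

Request:
play_rows(
  rows=[
    {"offset":[-5,-40,0],"twist":[0,0,0],"gripper":1},
    {"offset":[-5,-40,0],"twist":[0,0,0],"gripper":1},
    {"offset":[-5,-40,0],"twist":[0,0,0],"gripper":1},
    {"offset":[-5,-40,0],"twist":[0,0,0],"gripper":1},
    {"offset":[-5,-40,0],"twist":[0,0,0],"gripper":1},
  ],
)

```text
t: 11.45
tool_pos: [0.4787, -0.0347, 0.1224]
orientation: [[0.939, 0.345, 0.001], [0.345, -0.939, -0.001], [0.001, 0.001, -1.0]]
wrist_force: [1.6, -0.3, -0.2]
opening: 0.0172
gripper_force: 25.0
```

Request:
play_rows(
  rows=[
    {"offset":[-10,-44,0],"twist":[0,0,0],"gripper":1},
    {"offset":[-10,-44,0],"twist":[0,0,0],"gripper":1},
    {"offset":[-10,-44,0],"twist":[0,0,0],"gripper":1},
    {"offset":[-9,-44,0],"twist":[0,0,0],"gripper":1},
    {"offset":[-8,-40,0],"twist":[0,0,0],"gripper":1},
  ],
)

```text
t: 11.95
tool_pos: [0.4313, -0.2514, 0.1225]
orientation: [[0.939, 0.344, 0.001], [0.344, -0.939, -0.001], [0.0, 0.001, -1.0]]
wrist_force: [0.9, -0.3, -0.0]
opening: 0.0172
gripper_force: 25.0
```

Request:
play_rows(
  rows=[
    {"offset":[-3,-26,0],"twist":[0,0,0],"gripper":1},
    {"offset":[0,-14,0],"twist":[0,0,0],"gripper":1},
    {"offset":[0,0,-20],"twist":[0,0,0],"gripper":1},
    {"offset":[0,0,-25],"twist":[0,0,0],"gripper":1},
    {"offset":[0,0,-15],"twist":[0,0,0],"gripper":1},
  ],
)

```text
t: 12.45
tool_pos: [0.4289, -0.2876, 0.0604]
orientation: [[0.938, 0.346, -0.001], [0.346, -0.938, 0.002], [-0.0, -0.002, -1.0]]
wrist_force: [0.4, 0.1, -0.6]
opening: 0.017
gripper_force: 25.0
```

Request:
play_rows(
  rows=[
    {"offset":[0,0,-10],"twist":[0,0,0],"gripper":1},
    {"offset":[0,0,-6],"twist":[0,0,0],"gripper":1},
    {"offset":[0,0,-4],"twist":[0,0,0],"gripper":1},
    {"offset":[0,0,0],"twist":[0,0,0],"gripper":1},
    {"offset":[0,0,0],"twist":[0,0,0],"gripper":1},
  ],
)

```text
t: 12.95
tool_pos: [0.4295, -0.2894, 0.0422]
orientation: [[0.939, 0.345, 0.001], [0.345, -0.939, -0.001], [0.001, 0.001, -1.0]]
wrist_force: [0.0, -0.5, 0.9]
opening: 0.0171
gripper_force: 25.0
```

Request:
play_rows(
  rows=[
    {"offset":[0,0,-3],"twist":[0,0,0],"gripper":1},
    {"offset":[0,0,0],"twist":[0,0,0],"gripper":1},
    {"offset":[0,0,0],"twist":[0,0,0],"gripper":1},
  ],
)

```text
t: 13.25
tool_pos: [0.429, -0.2893, 0.0387]
orientation: [[0.939, 0.345, 0.0], [0.345, -0.939, -0.0], [0.0, 0.0, -1.0]]
wrist_force: [0.2, -0.2, 0.6]
opening: 0.0172
gripper_force: 25.0
```

Request:
play_rows(
  rows=[
    {"offset":[0,0,-1],"twist":[0,0,0],"gripper":1},
    {"offset":[0,0,0],"twist":[0,0,0],"gripper":1},
    {"offset":[0,0,0],"twist":[0,0,0],"gripper":1},
  ],
)

```text
t: 13.55
tool_pos: [0.429, -0.2892, 0.0376]
orientation: [[0.939, 0.345, 0.0], [0.345, -0.939, -0.0], [-0.0, 0.0, -1.0]]
wrist_force: [-0.3, -0.6, -0.1]
opening: 0.017
gripper_force: 25.0
```

Request:
play_rows(
  rows=[
    {"offset":[0,0,-0.8],"twist":[0,0,0],"gripper":1},
    {"offset":[0,0,0],"twist":[0,0,0],"gripper":1},
    {"offset":[0,0,0],"twist":[0,0,0],"gripper":1},
  ],
)

```text
t: 13.85
tool_pos: [0.429, -0.2893, 0.0376]
orientation: [[0.939, 0.345, -0.0], [0.345, -0.939, -0.0], [-0.0, 0.0, -1.0]]
wrist_force: [-2.0, 2.1, 6.2]
opening: 0.0172
gripper_force: 25.0
```

Contact again, 6 N at z 37.6 mm. I'll release, rise, and swing clear of the top view.

Request:
play_rows(
  rows=[
    {"offset":[0,0,0.5],"twist":[0,0,0],"gripper":0.3},
    {"offset":[0,0,0],"twist":[0,0,0],"gripper":0.1},
    {"offset":[0,0,0],"twist":[0,0,0],"gripper":0},
    {"offset":[0,0,0],"twist":[0,0,0],"gripper":0},
    {"offset":[0,0,5],"twist":[0,0,0],"gripper":0},
  ],
)

```text
t: 14.35
tool_pos: [0.4284, -0.2888, 0.0417]
orientation: [[0.939, 0.345, -0.001], [0.345, -0.939, 0.001], [-0.001, -0.001, -1.0]]
wrist_force: [-0.6, -0.7, -0.9]
opening: 0.042
gripper_force: 0.0
```

Request:
play_rows(
  rows=[
    {"offset":[0,0,20],"twist":[0,0,0],"gripper":0},
    {"offset":[0,0,40],"twist":[0,0,0],"gripper":0},
    {"offset":[0,0,40],"twist":[0,0,0],"gripper":0},
    {"offset":[-15,-40,10],"twist":[0,0,0],"gripper":0},
    {"offset":[-20,-44,10],"twist":[0,0,0],"gripper":0},
  ],
)

```text
t: 14.85
tool_pos: [0.3959, -0.3731, 0.1649]
orientation: [[0.937, 0.35, 0.003], [0.35, -0.937, -0.003], [0.002, 0.004, -1.0]]
wrist_force: [-0.1, -0.7, -0.3]
opening: 0.0433
gripper_force: 0.0
```

Request:
play_rows(
  rows=[
    {"offset":[-20,-44,0],"twist":[0,0,0],"gripper":0},
    {"offset":[-20,-44,0],"twist":[0,0,0],"gripper":0},
    {"offset":[-20,-44,0],"twist":[0,0,0],"gripper":0},
    {"offset":[-20,-40,0],"twist":[0,0,0],"gripper":0},
    {"offset":[0,0,0],"twist":[0,0,0],"gripper":0},
  ],
)

```text
t: 15.35
tool_pos: [0.3073, -0.5518, 0.1621]
orientation: [[0.942, 0.335, -0.003], [0.335, -0.942, -0.004], [-0.004, 0.002, -1.0]]
wrist_force: [-0.3, -0.8, -0.8]
opening: 0.0435
gripper_force: 0.0
```

```bash
python3 - <<'E'
from h import *
t=arm.read_camera('top')[:,:,::-1].copy(); s=arm.read_camera('scene')[:,:,::-1]
cv2.imwrite('pics/end.png',np.hstack([cv2.resize(t[160:360,235:565],(495,300),interpolation=2),cv2.resize(s[175:325,100:250],(300,300),interpolation=2)]))
d=cv2.absdiff(t,cv2.imread('pics/top0.png')).max(2)
m=cv2.morphologyEx((d>40).astype(np.uint8),cv2.MORPH_OPEN,np.ones((3,3)))
for c in cv2.findContours(m,0,2)[0]: print('changed',cv2.boundingRect(c))
E
```

```text
changed (637, 364, 3, 7)
changed (484, 286, 34, 33)
changed (293, 279, 3, 4)
changed (283, 267, 16, 15)
changed (292, 265, 3, 3)
changed (266, 253, 24, 30)
changed (475, 228, 35, 32)
changed (382, 204, 8, 6)
changed (360, 195, 31, 30)
```

View pics/end.png

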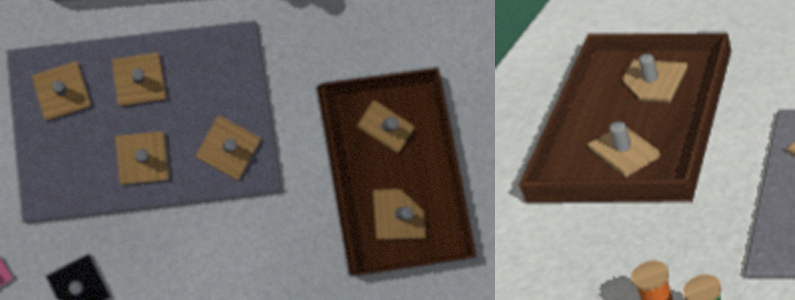

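Both spoilt templates lie flat in the tray with knobs up. The before/after difference in the top view shows change only at their old and new places and a patch at the image edge (637,364), where the arm now is. Handing in.

```bash
python3 -c "
from bench import arm
print(arm.hand_in())"
```

```text
the job is handed in; nothing more can be done
None
```

The chipped and short templates are lying flat in the scrap tray, knobs up, nothing else moved in the last top-camera view, and the job was handed in at about 15 s; the hand-in call returned no verdict.

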